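# Tuck a counting-chamber carrier under the stage's keeper leaf and hold it flat

## Robot

A 7-joint arm with a two-finger parallel gripper is mounted at the origin on a cart in front of the work surface, level with it; the furniture and walls round the work are solid. World frame = base frame: x ahead of the robot, y to its left, z up, the work surface at z = 0. Lengths are in m, angles in rad, forces in N, time in s.
With the tool pointing down it reaches from about 0.425 to 0.925 m from the base axis. Payload 6.8 kg.
Tool frame: the origin (TCP) lies at the very end of the fingers, on their centre line; the grasp point (between the pads) lies 19 mm behind it; z points along the fingers, y is the line along which they close (so a half turn about z gives the same grasp; the last joint's range is limited). The gripper opens to 85 mm and grips with 20 to 120 N. Pads are 22 mm wide; open, the fingers measure 114 mm over their backs; the gripper's body (76 mm by 85 mm) begins 54 mm behind the grasp point. The pads swing forward as they close: fully open they stand 13 mm farther back than shut.
Start: joints at [1.126, 0.477, 0.022, 1.555, -0.011, 1.109, -0.083], TCP at [0.223, -0.637, 0.231] pointing down, gripper open.
Joint ranges: [-2.96, 2.96], [-0.34, 2.1], [-1.41, 1.46], [0.24, 2.44], [-1.37, 4.51], [0.17, 1.92], [-2.96, 2.96]. Speed limits (rad/s): [2.39, 2.39, 3.14, 3.14, 3.14, 3.14, 3.14].

## Interface

Orientations are given as a unit quaternion [w, x, y, z].
In Python, from station import bot gives the robot as it stands. The module is installed in compiled form; this text tells all that it offers.
- The arm moves only by the shell command python3 -m jog 'ROWS' [OPENING] [FORCE]. ROWS is JSON, a list of rows, each a list of 4 numbers: the shift along the tool's x, y, z in cm, then the turn about the tool's z in rad. In form: [[x, y, z, spin], ...]. A call has 1 to 20 rows; each row is the pose to reach, as a shift and turn from the pose commanded when the call began, along the tool's axes at that moment; what a row does not reach only later rows make up. A row lasts 1/12 s, in which the tool goes at most 41.7 mm and 7.16 degrees, less where a joint would pass 70% of its speed; a pose out of reach is approached as far as the arm can. A call with a gripper value outside its range is refused whole. OPENING is the closure, from -1 (fully open) to 1 (shut), set as the call begins (- or left out, the last holds). The fingers move at their own pace and stop on an object; FORCE is the grip in N (left out, the last holds). Time passes only in rows, so rows that repeat a pose let the fingers close. It gives the time, the measured TCP pose, the force, the opening and the grip force at its end, in the units of the state.
- bot.get_obs(): the state, without advancing time (a new reading comes with each control period).
- bot.read_camera(name): name is "scene" or "side" or "wrist"; returns a dict with "pixels" (480x640x3 uint8, red, green, blue), "depth" (480x640 float32, m along the optical axis (not along the pixel's ray), 0 where there is no reading), "fovy" (degrees; the focal length in pixels is half the picture's height over the tangent of half this angle, whatever the lens; pixels are square), "cx", "cy" (the principal point, pixels), "pose" (4x4, takes a point from camera to world coordinates). Camera axes: x right, y down, z forward; pixel columns grow to the right and rows downward; lengths in m; the calibration is good to about 2 mm. A picture is of the moment at which its call begins.
- bot.hand_in(): hands the job in; it is judged then, once.
The state is a dict: "t": time; "q": joint angles; "joint_vel": joint speeds; "joint_torque": joint torques, N m; "eef_pos": TCP position; "tool_rot": TCP orientation; "contact_force": force on the tool from outside, world axes, zero at the start; "torque": the same for the moment, N m; "gripper_width": opening from 0.0 (shut) to 1.0 (fully open); "grasp_force": force on a finger pad.
Only numpy, scipy, OpenCV 4.12 (cv2) and the standard library are available. Lean on these libraries where they do the work, as an engineer would, in place of code of your own. Each camera call takes 0.05 s, during which the arm holds its last target. There are 200 camera calls.

## Task

The keeper leaf of the viewing stage was left too low for the counting chamber: turn the wing knob clockwise until the pointer stands level with the long load mark, and let go of it. Then take the carrier by its upright lug, lay it in the stage's channel and slide its front edge under the leaf, without lifting the leaf, until it is fully home against the two stop pins. Finish while still gripping the lug and pressing the carrier gently but firmly flat on the bed, so that a colleague can lock the leaf; leave the cups, the tally counter and the oil bottle where they are.

Things in the scene. Friction and masses are not known exactly. Their poses are not given: they have to be found in the camera images.
- stage: Fixed grey viewing stage, x -85 to 105, y -60 to 60 mm. Origin at worktop level under the channel's centre line; x runs along the channel from its open end to the leaf, z up. Drive housing behind the leaf: x 70 to 104 mm, top z = 50 mm; knob at its right (-y), scale at its left. Two stop pins (6 mm thick, 5.5 mm high) stand on the bed at x = 63, y = +-13 mm: home means front edge at x = 60 mm.
- bed: The stage's fixed aluminium bed with the channel; same frame as stage. Flat top at z = 20 mm, x -79 to 67 mm. Two rails 3 mm high bound the channel, inner faces at y = +-23 mm, from x = -50 to 48 mm; towards the open end (x -50 to -77 mm) they flare outward by 6 mm each.
- knob_grip (a point): Centre of the knob's black wing, on the knob's vertical axis at stage x = 87, y = -30 mm, 70.5 mm above the worktop. The wing is a bar 34 mm long (this point's x axis), 10 mm thick (y) and 20 mm high (10 mm above and below this point), on a round skirt of 34 mm diameter. It turns with the knob: at knob value 0 its x axis is the stage's.
- knob_body (a joint): Turn of the wing knob, rad, growing clockwise seen from above, range -0.1 to 3.6; stays where it is left (about 0.04 N m of friction). It drives the pointer 8 mm per rad to the left (stage +y) and raises the keeper leaf 2 mm per rad. The load mark is met at 2.5; starts between 0 and 0.9.
- pointer_tip (a point): Tip of the small black pointer that slides along the white scale on the housing's top, 52 mm above the worktop; it moves along the stage's y axis.
- load_mark (a point): Near end of the load mark: the one long line (10 mm, the others 3.5 mm) on the white scale, at stage x = 89, y = 25 mm. Axes as the stage's. The pointer meets it when both have the same stage y.
- leaf (a joint): Lift angle of the keeper leaf, rad: 0 = down on its stop, growing as its free edge is lifted; a light spring (0.8 N at the edge) presses it down. Steel tongue 30 mm wide, 2 mm thick, hinged at stage x = 62 mm, flat to x = 38 mm, then a turned-up toe to x = 33 mm. Its underside is 1.5 mm + 2 mm per rad of knob above the bed: 6.5 mm at the load mark.
- leaf_tip (a point): Middle of the leaf's underside where the flat part ends and the toe turns up (stage x = 38, y = 0); lies the leaf's gap above the bed.
- carrier: Loose counting-chamber carrier, 90 g: flat aluminium frame 130 mm (x) by 40 mm (y), 5 mm thick, with a glass chamber in it and an upright black lug. Origin at the centre of its underside, x towards the front edge at +65 mm, which goes under the leaf; the front 6 mm are 1 mm thinner above and below. Lug top 29.5 mm above the underside. Starts flat on the worktop.
- grip_lug: The carrier's upright black lug, fixed to it; same frame as carrier.
- carrier_lug (a point): Centre of the grip part of the lug, at carrier x = -48, y = 0, 20 mm above the underside. The lug is 26 mm long (carrier x), 14 mm wide (carrier y) and rises from the plate (5 mm) to 29.5 mm.
- carrier_front (a point): Middle of the front edge, on the underside, carrier x = +65 mm.
- specimen_cup_0: Bystander: specimen cup with screw lid, 65 mm wide, 68 mm high, standing behind the stage, left of the tall incubator (which fills about x > 0.6, y < 0.15 m of the base frame: swing the arm clear of it). Origin at the centre of its foot.
- specimen_cup_1: Bystander: second specimen cup, same size, beside the first. Origin at the centre of its foot.
- counter: Bystander: round hand tally counter, 76x56x20 mm, lying left of the stage. Origin under its centre.
- oil_bottle: Bystander: small brown oil bottle, 25 mm wide, 61 mm high, right of the carrier. Origin at the centre of its foot.
Not all that is in view belongs to the job. What is shaped like the carrier but blue is not meant.

How it is judged:
By the outcome, as a careful person would: the job done as asked, in the order asked, and still so for the second after the job is handed in, while the arm keeps its last pose, push and grip.
It also fails if it takes over 72 s, if anything falls off the work surface, if the arm or the gripper's body presses on something with over 40 N, if the wrist force passes 120 N, or if a joint passes its speed limit or range.

## Working session

There is one attempt and no reset: what is moved stays moved. The work goes in short steps, Python scripts to look and compute and a shell command to move; the robot and the scene stay as the last step left them, time stands still between calls to the robot, and variables do not carry over. Pictures are saved under pics/ and viewed, at most 10 in all, crops included, and the job is handed in when it is done.

```bash
mkdir -p pics
cat > h.py <<'E'
import numpy as np, cv2
from station import bot
def cam(n):
    c=bot.read_camera(n); c['f']=240/np.tan(np.radians(c['fovy'])/2); c['pose']=np.array(c['pose']); return c
def save(c,name): cv2.imwrite('pics/'+name+'.png',c['pixels'][:,:,::-1])
def ray(c,u,v):
    d=np.array([(u-c['cx'])/c['f'],(v-c['cy'])/c['f'],1]); P=c['pose']; return P[:3,3],P[:3,:3]@d
def onz(c,u,v,z):
    o,d=ray(c,u,v); return o+d*(z-o[2])/d[2]
def dep(c,u,v):
    o,d=ray(c,u,v); return o+d*c['depth'][int(round(v)),int(round(u))]
def proj(c,p):
    P=c['pose']; q=P[:3,:3].T@(np.array(p)-P[:3,3]); return c['cx']+c['f']*q[0]/q[2], c['cy']+c['f']*q[1]/q[2]
def tri(a,b):
    (o1,d1),(o2,d2)=a,b; d1=d1/np.linalg.norm(d1); d2=d2/np.linalg.norm(d2)
    t=np.linalg.lstsq(np.c_[d1,-d2],o2-o1,rcond=None)[0]; p,q=o1+d1*t[0],o2+d2*t[1]; return (p+q)/2,np.linalg.norm(p-q)
E
python3 - <<'E'
from h import *
ims=[]
for n in ['scene','side']:
    c=cam(n); save(c,n+'0'); print(n,c['fovy'],c['cx'],c['cy'],c['pose'].round(3).tolist())
o=bot.get_obs(); print({k:np.round(v,3).tolist() for k,v in o.items()})
E
```

```text
scene 55.118093653616164 320.6717544959659 243.34330121816194 [[-0.624, -0.475, 0.621, -0.035], [-0.781, 0.392, -0.485, 0.627], [-0.013, -0.788, -0.615, 0.709], [0.0, 0.0, 0.0, 1.0]]
side 45.7628985276268 320.0519174873799 239.7670935494982 [[-0.895, -0.288, 0.341, 0.045], [-0.446, 0.564, -0.695, 1.208], [0.008, -0.774, -0.633, 1.046], [0.0, 0.0, 0.0, 1.0]]
{'t': 0.1, 'q': [1.126, 0.478, 0.022, 1.556, -0.011, 1.109, -0.083], 'joint_vel': [0.0, -0.003, 0.0, -0.002, -0.0, 0.001, -0.001], 'joint_torque': [0.004, -59.776, 1.613, -28.196, 0.013, 0.005, 0.0], 'eef_pos': [0.223, -0.637, 0.23], 'tool_rot': [-0.001, 0.986, 0.168, -0.0], 'contact_force': [0.563, -0.298, 0.279], 'torque': [-0.002, 0.021, -0.003], 'grasp_force': 0.0, 'gripper_width': 1.0}
```

View pics/scene0.png

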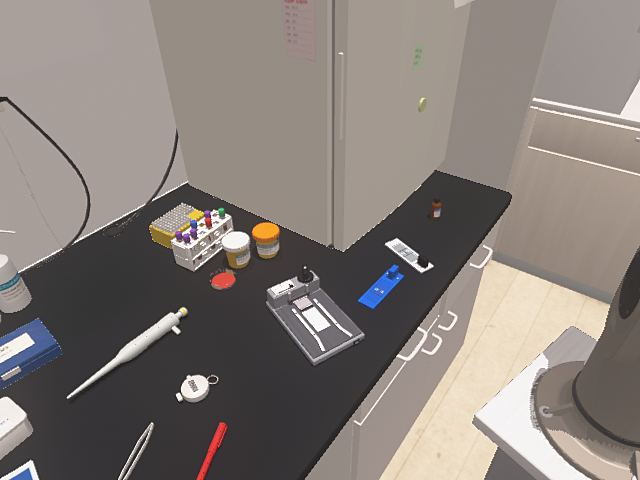

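View pics/side0.png

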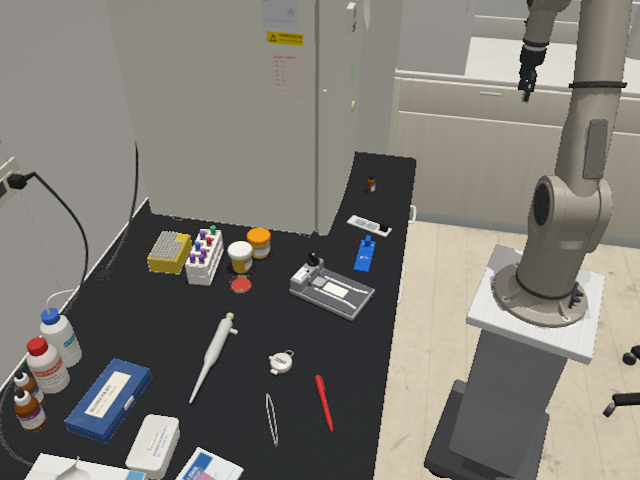

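Scene picture: the stage is at about (313,315), with its knob at (304,272) and white scale at (284,287). What could be taken for the carrier:
- Grey/white plate with a black lug at (409,254).
- Blue decoy at (382,286).
- Light window in the bed at (313,318).

I choose the grey one with the black lug at (424,263) and check it in a close crop.

Run:
```python
from h import *
c=cam('scene'); s=cam('side')
a=cv2.resize(c['pixels'][215:365,255:455],(800,600),interpolation=cv2.INTER_CUBIC)
save({'pixels':a},'crop1')
for n,k,pts in [('scene',c,[(409,254),(424,262),(394,241),(304,268),(284,287),(313,318),(382,286),(437,205),(321,360),(362,337)]),('side',s,[(369,225),(386,228),(314,258),(335,290),(372,184)])]:
    for p in pts: print(n,p,dep(k,*p).round(3))
```

```text
scene (409, 254) [ 0.51  -0.069  0.003]
scene (424, 262) [ 0.451 -0.051  0.026]
scene (394, 241) [ 0.566 -0.074  0.007]
scene (304, 268) [0.558 0.209 0.08 ]
scene (284, 287) [0.563 0.258 0.051]
scene (313, 318) [0.481 0.247 0.019]
scene (382, 286) [0.469 0.063 0.005]
scene (437, 205) [ 0.57  -0.234  0.044]
scene (321, 360) [0.395 0.295 0.009]
scene (362, 337) [0.385 0.2   0.013]
side (369, 225) [ 0.505 -0.06   0.008]
side (386, 228) [ 0.452 -0.061  0.015]
side (314, 258) [0.548 0.217 0.076]
side (335, 290) [0.473 0.245 0.018]
side (372, 184) [ 0.567 -0.228  0.036]
```

View pics/crop1.png

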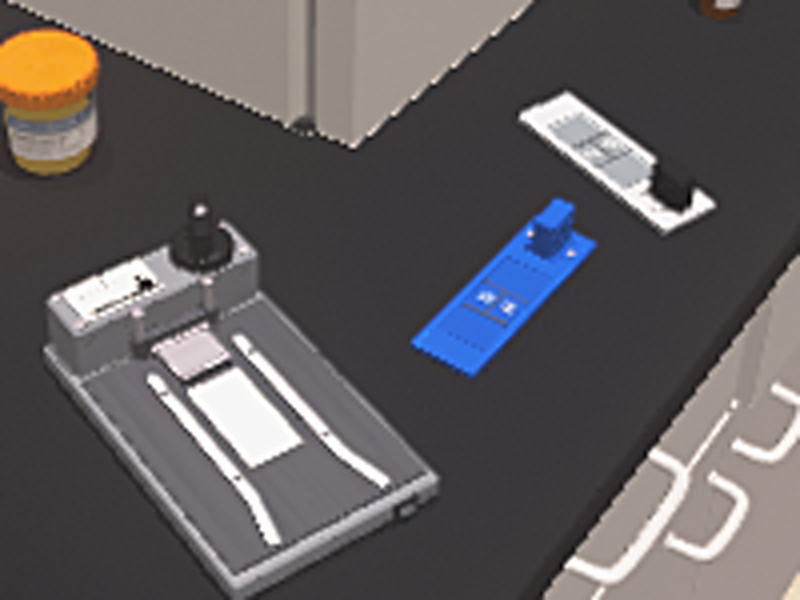

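The crop confirms it: grey frame, glass chamber and black lug (crop (672,185)). The stage shows the knob at crop (200,235), the pointer at (143,283) and the leaf at (190,350). Next I move over the carrier for a wrist view.

```bash
python3 -m jog '[[40,-46,0,-2.0],[40,-46,0,-2.0],[40,-46,0,-2.0],[40,-46,0,-2.0],[40,-46,0,-2.0],[40,-46,0,-2.0],[40,-46,0,-2.0],[40,-46,0,-2.0],[40,-46,0,-2.0],[40,-46,0,-2.0],[40,-46,0,-2.0],[40,-46,0,-2.0],[40,-46,0,-2.0],[40,-46,0,-2.0],[40,-46,0,-2.0],[40,-46,0,-2.0],[40,-46,0,-2.0],[40,-46,0,-2.0],[40,-46,0,-2.0],[40,-46,0,-2.0]]' -1
python3 - <<'E'
from h import *
c=cam('wrist'); save(c,'w1'); print(c['fovy'],c['pose'].round(3).tolist())
o=bot.get_obs(); print(o['q'],o['tool_rot'],o['eef_pos'])
R=c['pose']
for p in [(.452,-.055,.029),(.5,-.065,.005)]: print(proj(c,p))
np.savez('w1',**c)
E
```

```text
t: 1.87
eef_pos: [0.4482, -0.072, 0.2312]
tool_rot: [-0.0, 0.394, 0.919, -0.0]
contact_force: [-0.1, 0.4, -0.0]
gripper_width: 0.998
grasp_force: 0.0
70.52992175883963 [[0.724, 0.655, 0.214, 0.393], [0.689, -0.688, -0.226, -0.014], [-0.001, 0.311, -0.95, 0.373], [0.0, 0.0, 0.0, 1.0]]
[ 0.60730873  0.16301622 -0.63854884  2.02630227  0.11658818  0.98738948
  0.67260294] [-4.93789040e-05  3.93501092e-01  9.19324122e-01 -2.16094438e-04] [ 0.44825471 -0.07184463  0.23122248]
(np.float64(333.9636945904269), np.float64(201.41723601584013))
(np.float64(357.2723864463277), np.float64(232.28468442700387))
```

View pics/w1.png

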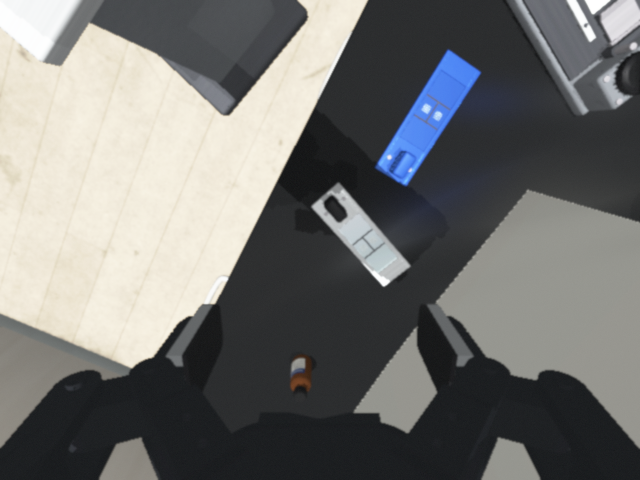

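Wrist picture: the carrier's plate runs from about (326,190) to (396,278) with its black lug at (334,208). The blue decoy is at (430,115) and the stage at the upper right. Now I go over the stage.

```bash
python3 -m jog '[[18.5,25,-4,-0.3],[18.5,25,-4,-0.3],[18.5,25,-4,-0.3],[18.5,25,-4,-0.3],[18.5,25,-4,-0.3],[18.5,25,-4,-0.3],[18.5,25,-4,-0.3],[18.5,25,-4,-0.3],[18.5,25,-4,-0.3],[18.5,25,-4,-0.3],[18.5,25,-4,-0.3],[18.5,25,-4,-0.3]]'
python3 - <<'E'
from h import *
c=cam('wrist'); save(c,'w2'); np.savez('w2',**c)
o=bot.get_obs(); print(o['q'],o['contact_force'])
w=dict(np.load('w1.npz'))
# carrier in w1: bright low-saturation blob near (360,235)
hsv=cv2.cvtColor(w['pixels'],cv2.COLOR_RGB2HSV); roi=np.zeros((480,640),np.uint8); roi[170:300,300:420]=1
m=((hsv[...,2]>120)&(hsv[...,1]<60)).astype(np.uint8)*roi
n,l,st,_=cv2.connectedComponentsWithStats(cv2.morphologyEx(m,cv2.MORPH_CLOSE,np.ones((3,3))))
i=l[250,365] or 1+np.argmax(st[1:,4]); cnt=max(cv2.findContours((l==i).astype(np.uint8),0,1)[0],key=cv2.contourArea)
p=np.array([onz(w,u,v,.005)[:2] for u,v in cnt[:,0]],np.float32)
r=cv2.minAreaRect(p*1000); print('carrier rect',r)
E
```

```text
t: 2.92
eef_pos: [0.5008, 0.2337, 0.2708]
tool_rot: [-0.0, 0.251, 0.968, -0.001]
contact_force: [-0.3, 0.8, 0.1]
gripper_width: 1.001
grasp_force: 0.0
[ 0.10356843  0.34289552 -0.81324757  1.76178662  0.27142806  1.15430681
  0.27069989] [0.43362985 0.03809819 0.88780051]
carrier rect ((507.8697509765625, -65.52195739746094), (41.24077224731445, 130.8113555908203), 85.07289123535156)
```

View pics/w2.png

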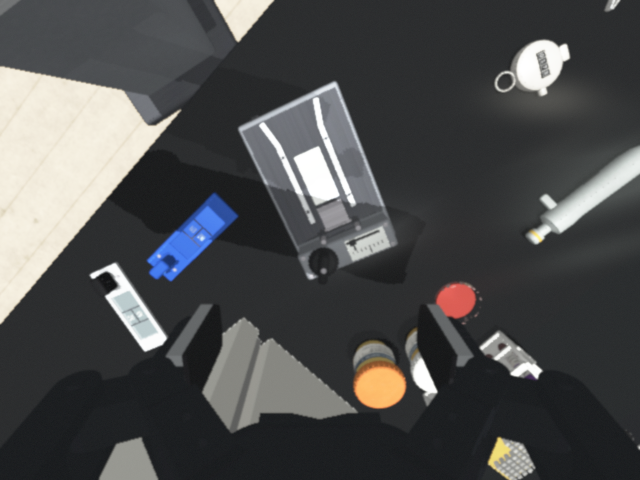

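Wrist picture 2: the stage's open end is at the top and its housing at the bottom. The knob is at (322,262), the scale at (368,243), the leaf at (335,212) and the rails at (290,170) and (335,150). Now I measure the stage frame and the knob.

```bash
cat > m.py <<'E'
from h import *
def cloud(c):
    v,u=np.mgrid[0:480,0:640]; d=c['depth']
    q=np.stack([(u-c['cx'])/c['f']*d,(v-c['cy'])/c['f']*d,d],-1); return q@c['pose'][:3,:3].T+c['pose'][:3,3]
def rect(p): return cv2.minAreaRect((p*1000).astype(np.float32))
E
python3 - <<'E'
from m import *
c=dict(np.load('w2.npz')); X=cloud(c); z=X[...,2]; ok=c['depth']>0
reg=np.zeros((480,640),bool); reg[75:290,230:405]=1
print('z hist',np.histogram(z[reg&ok]*1000,bins=range(-4,92,3)))
hs=reg&ok&(z>.045)&(z<.056)
def show(n,m,h):
    m=m.astype(np.uint8); k,l,st,_=cv2.connectedComponentsWithStats(m); 
    for i in range(1,k):
        if st[i,4]<25: continue
        vv,uu=np.where(l==i); P=np.array([onz(c,a,b,h)[:2] for a,b in zip(uu,vv)])
        print(n,st[i].tolist(),h,np.round(X[l==i].mean(0),4),rect(P))
show('housing',hs,.050); show('knobtop',reg&ok&(z>.07),.0805)
hsv=cv2.cvtColor(c['pixels'],cv2.COLOR_RGB2HSV); show('white',reg&(hsv[...,2]>200)&(hsv[...,1]<40),.023)
show('bed',reg&ok&(z>.010)&(z<.03),.02)
a=cv2.resize(c['pixels'][190:290,285:410],(750,600),interpolation=cv2.INTER_CUBIC); save({'pixels':a},'crop2')
E
```

```text
z hist (array([ 9372, 10277,    70,     9,     3,   164,  1323,  9626,  2387,
         662,   100,   227,   107,    70,    79,    73,   149,  1500,
         497,    86,   359,    27,    11,     9,    15,    10,    55,
         206,     6,     0,     0]), array([-4, -1,  2,  5,  8, 11, 14, 17, 20, 23, 26, 29, 32, 35, 38, 41, 44,
       47, 50, 53, 56, 59, 62, 65, 68, 71, 74, 77, 80, 83, 86, 89]))
housing [298, 219, 100, 61, 2195] 0.05 [0.5589 0.2462 0.0494] ((556.0701293945312, 236.9070587158203), (110.7646484375, 40.043548583984375), 84.58401489257812)
knobtop [318, 253, 12, 32, 281] 0.0805 [0.556  0.2073 0.0776] ((555.0628051757812, 207.82598876953125), (9.866804122924805, 35.774696350097656), 56.43708038330078)
white [241, 83, 121, 69, 368] 0.023 [0.4042 0.2739 0.017 ] ((406.4255676269531, 269.2558898925781), (133.87229919433594, 62.797523498535156), 50.858707427978516)
white [313, 97, 42, 108, 667] 0.023 [0.4569 0.2728 0.0234] ((460.4295349121094, 272.2480773925781), (10.778594017028809, 122.62506866455078), 81.68324279785156)
white [259, 122, 44, 74, 476] 0.023 [0.4362 0.2208 0.0232] ((438.7233581542969, 220.64060974121094), (10.329896926879883, 90.18670654296875), 88.7524185180664)
white [294, 147, 45, 57, 1431] 0.023 [0.4725 0.2447 0.0208] ((473.40374755859375, 244.43666076660156), (31.45386505126953, 60.49565124511719), 84.78983306884766)
white [347, 227, 41, 33, 418] 0.023 [0.5643 0.26   0.0516] ((574.1583251953125, 258.4025573730469), (47.81340026855469, 23.97075653076172), 89.64896392822266)
bed [239, 82, 157, 171, 14292] 0.02 [0.4629 0.2471 0.0192] ((481.3811950683594, 244.16635131835938), (117.88966369628906, 187.15101623535156), 84.56663513183594)
```

View pics/crop2.png

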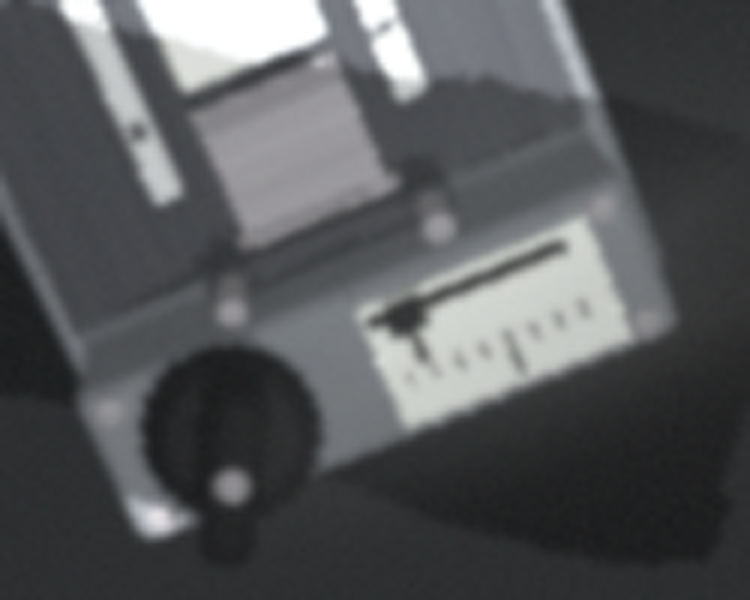

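Crop: the wing points down the picture from (232,400) to (228,540), the pointer tip is at about (425,360) and the load mark at (515,360). So the wing yaw is 146.4° and the knob value is about 0.49, which leaves about 2.0 rad to turn. I descend on it.

```bash
python3 -m jog '[[-6,0.4,4,0.08],[-6,0.4,8,0.08],[-6,0.4,12,0.08],[-6,0.4,15,0.08],[-6,0.4,17,0.08],[-6,0.4,17,0.08],[-6,0.4,17,0.08],[-6,0.4,17,0.08]]' 0
python3 - <<'E'
from m import *
o=bot.get_obs(); print(o['q'],o['eef_pos'],o['tool_rot'])
c=cam('wrist'); np.savez('w3',**c); X=cloud(c); z=X[...,2]; 
save(c,'w3'); print(proj(c,(.5551,.2078,.0805)))
m=(c['depth']>0)&(z>.07)&(z<.09)&(np.hypot(X[...,0]-.555,X[...,1]-.208)<.03)
vv,uu=np.where(m); P=np.array([onz(c,a,b,.0805)[:2] for a,b in zip(uu,vv)]); print(len(vv),np.median(z[m]),rect(P))
s=cam('scene'); a=cv2.resize(s['pixels'][195:345,240:440],(800,600),interpolation=cv2.INTER_CUBIC)
E
```

```text
t: 3.63
eef_pos: [0.5561, 0.2106, 0.1033]
tool_rot: [0.001, 0.289, 0.957, 0.001]
contact_force: [0.1, 0.0, 0.5]
gripper_width: 0.501
grasp_force: 0.0
[ 0.03819493  0.58687801 -0.67744894  1.82713742  0.46404405  0.8887555
  0.12850049] [0.55611741 0.21062793 0.10332795] [1.01494121e-03 2.88660359e-01 9.57430629e-01 8.70691173e-04]
(np.float64(314.4429366038956), np.float64(288.5986659838789))
1076 0.07797886471542265 ((554.9249267578125, 208.25772094726562), (9.644058227539062, 35.34954071044922), 56.668785095214844)
```

View pics/w3.png

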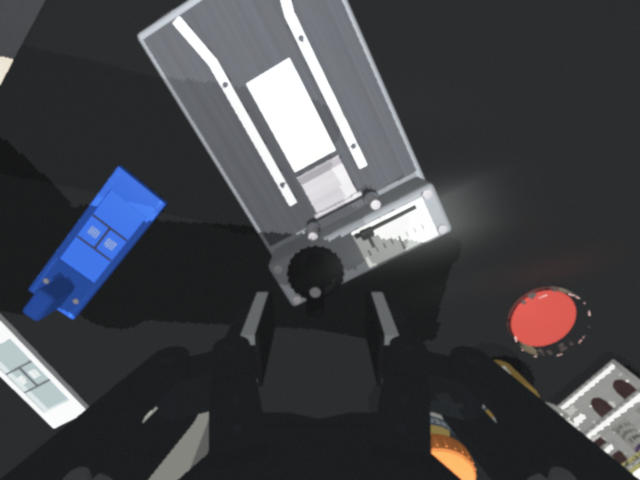

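Wrist picture 3: the wing at (314,285) is centred between the fingers. Both views agree within about 0.5 mm at z 0.080. I go down and grip it.

```bash
python3 -m jog '[[0,-0.15,1,0],[0,-0.15,2,0],[0,-0.15,3,0],[0,-0.15,3.7,0],[0,-0.15,3.7,0],[0,-0.15,3.7,0]]' 0.3 && python3 -m jog '[[0,0,0,0],[0,0,0,0],[0,0,0,0],[0,0,0,0],[0,0,0,0],[0,0,0,0]]' 1 40
```

```text
t: 4.23
eef_pos: [0.5536, 0.2091, 0.0635]
tool_rot: [-0.001, 0.288, 0.958, -0.0]
contact_force: [-0.3, 0.3, -0.6]
gripper_width: 0.347
grasp_force: 0.0
t: 4.73
eef_pos: [0.5542, 0.2092, 0.0647]
tool_rot: [0.0, 0.288, 0.958, 0.0]
contact_force: [-1.8, -0.6, 4.9]
gripper_width: 0.103
grasp_force: 43.3
```

```bash
python3 -m jog '[[0,0,0,0.1],[0,0,0,0.2],[0,0,0,0.3],[0,0,0,0.4],[0,0,0,0.5],[0,0,0,0.6],[0,0,0,0.7],[0,0,0,0.8],[0,0,0,0.9],[0,0,0,1.0]]' && python3 -m jog '[[0,0,0,0.1],[0,0,0,0.2],[0,0,0,0.3],[0,0,0,0.4],[0,0,0,0.5],[0,0,0,0.6],[0,0,0,0.7],[0,0,0,0.8],[0,0,0,0.85],[0,0,0,0.85],[0,0,0,0.85],[0,0,0,0.85]]'
python3 - <<'E'
from m import *
c=cam('wrist'); np.savez('w4',**c); s=cam('scene'); np.savez('s4',**s)
q=bot.get_obs(); print(q['q'],q['torque'])
print(proj(c,(.5625,.2624,.052)),proj(s,(.5625,.2624,.052)))
u,v=[int(round(x)) for x in proj(s,(.56,.255,.052))]
a=cv2.resize(s['pixels'][v-30:v+30,u-40:u+40],(800,600),interpolation=cv2.INTER_CUBIC)
b=c['pixels']; save({'pixels':np.hstack([cv2.resize(b,(400,300)),cv2.resize(a,(400,300))])},'p4')
E
```

```text
t: 5.57
eef_pos: [0.5582, 0.2113, 0.0649]
tool_rot: [0.001, 0.714, 0.701, 0.005]
contact_force: [11.3, 4.7, -10.5]
gripper_width: 0.101
grasp_force: 41.1
t: 6.57
eef_pos: [0.5617, 0.2096, 0.0649]
tool_rot: [0.0, 0.938, 0.345, 0.007]
contact_force: [20.2, 1.8, -17.3]
gripper_width: 0.103
grasp_force: 40.4
[-0.31382987  0.55659593 -0.19524112  1.86914336  0.1606544   0.71678053
 -1.46590876] [ 0.36444216 -4.38676613  0.01931902]
(np.float64(236.02369640164693), np.float64(228.3450474817773)) (np.float64(282.5665600709451), np.float64(287.7115827339449))
```

View pics/p4.png

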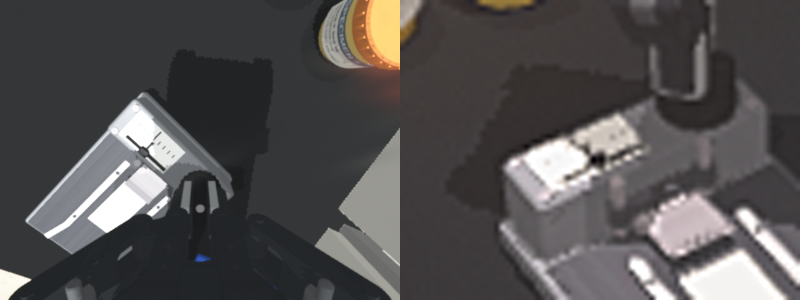

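The two-panel picture shows the pointer (left panel about (150,152)) close to the long mark. The knob has turned about 1.85 rad. I relieve the sideways load (the grip is off-axis), add the rest of the turn and then measure numerically.

```bash
python3 -m jog '[[0.25,0.2,0,0.02],[0.45,0.4,0,0.05],[0.45,0.4,0,0.1],[0.45,0.4,0,0.1],[0.45,0.4,0,0.1],[0.45,0.4,0,0.1]]'
cat > pt.py <<'E'
from m import *
def scale(c,O=(.4715,.2455),yaw=-.0946,z=.052):
    g=cv2.cvtColor(c['pixels'],cv2.COLOR_RGB2GRAY); R=np.array([[np.cos(yaw),-np.sin(yaw)],[np.sin(yaw),np.cos(yaw)]])
    for x in np.arange(80,104,1.):
        r=''
        for y in np.arange(0,52,.5):
            p=R@[x/1e3,y/1e3]+O; u,v=proj(c,(p[0],p[1],z)); k=cv2.getRectSubPix(g,(1,1),(u,v))[0,0]
            r+='#' if k<70 else '+' if k<130 else '.' if k<180 else ' '
        print('%3d'%x,r)
E
python3 - <<'E'
from pt import *
c=cam('wrist'); np.savez('w5',**c); scale(c); o=bot.get_obs(); q=o['tool_rot']; print(o['contact_force'],2*np.arctan2(q[2],q[1]))
E
```

```text
t: 7.17
eef_pos: [0.5623, 0.2092, 0.0648]
tool_rot: [0.0, 0.954, 0.299, 0.002]
contact_force: [6.8, 0.1, -3.3]
gripper_width: 0.105
grasp_force: 42.5
 80 .............                          .+##############+                                                
 81 ..+++###++++++++++++++++++++++++++++++++################++++++++++++++..........                        
 82 ..++########################################################################++++.                       
 83 ...+++++++++++++++++++++++++++++++++++++###############+++..  ...  ...   ..  ..                         
 84 .     .                                 .+############+.                                                
 85 .                                         ....+++.                                                      
 86 .                                             +++                                                       
 87 .                                             .+.                                                       
 88 .                                             .+.                         
[... 1022 characters left out ...]
                                         .+.                                                      
 99                                                 +.                                                      
100                                                .+.                                                      
101                                                .+.                                                      
102                                                 +.                                                      
103                                                                                                         
[ 6.13785597  0.18098306 -2.88439214] 0.6072270128644167
```

```bash
cat >> pt.py <<'E'
def cen(c,xs,z,ya,yb,O=(.4715,.2455),yaw=-.0946):
    g=cv2.cvtColor(c['pixels'],cv2.COLOR_RGB2GRAY).astype(np.float32); R=np.array([[np.cos(yaw),-np.sin(yaw)],[np.sin(yaw),np.cos(yaw)]]); ys=np.arange(ya,yb,.1); out=[]
    for x in xs:
        k=[]
        for y in ys:
            p=R@[x/1e3,y/1e3]+O; u,v=proj(c,(p[0],p[1],z)); k.append(cv2.getRectSubPix(g,(1,1),(u,v))[0,0])
        k=np.array(k); w=np.clip(np.median(k)-15-k,0,None); out.append((x,round(float((w*ys).sum()/max(w.sum(),1)),2),int(w.max())))
    return out
E
python3 - <<'E'
from pt import *
w=dict(np.load('w5.npz'))
for z in (.052,.050): print('tip',z,cen(w,[87,88,89,90,91],z,19,29)); print('mark',z,cen(w,[92,93,94,95,96,97,98,99,100,101,102],z,19,29))
print('pose',w['pose'][:3,3], 'short',cen(w,[94,95,96],.050,12,17),cen(w,[94,95,96],.05,17,22),cen(w,[95,96,97],.05,27,32))
w=dict(np.load('w3.npz'))
print('start tip',cen(w,[85,86,87,88,89,90],.052,3,13)); print('mark',cen(w,[92,94,96,98,99,100,101],.050,19,29))
v=cloud(w); O=np.array([.5625,.2624]); m=(np.hypot(v[...,0]-O[0],v[...,1]-O[1])<.012); print('scale z',np.median(v[m][:,2]))
E
```

```text
tip 0.052 [(87, 23.44, 124), (88, 23.44, 116), (89, 23.49, 121), (90, 23.5, 138), (91, 23.5, 135)]
mark 0.052 [(92, 22.98, 10), (93, 19.67, 16), (94, 20.43, 70), (95, 21.04, 72), (96, 21.9, 79), (97, 23.84, 94), (98, 24.05, 118), (99, 24.13, 125), (100, 24.12, 109), (101, 24.1, 119), (102, 24.13, 112)]
tip 0.05 [(87, 23.43, 119), (88, 23.49, 118), (89, 23.48, 135), (90, 23.5, 135), (91, 23.49, 35)]
mark 0.05 [(92, 19.56, 9), (93, 19.92, 63), (94, 21.04, 75), (95, 21.74, 73), (96, 23.35, 85), (97, 24.02, 104), (98, 24.13, 116), (99, 24.13, 122), (100, 24.12, 115), (101, 24.12, 114), (102, 24.16, 57)]
pose [0.62673796 0.25457796 0.20664139] short [(94, 14.14, 54), (95, 14.14, 58), (96, 14.11, 23)] [(94, 19.1, 58), (95, 19.11, 58), (96, 19.14, 15)] [(95, 0.0, 0), (96, 0.0, 0), (97, 0.0, 0)]
start tip [(85, 7.94, 36), (86, 8.01, 61), (87, 8.01, 58), (88, 8.0, 59), (89, 8.0, 57), (90, 7.98, 52)]
mark [(92, 19.44, 55), (94, 20.79, 72), (96, 23.42, 14), (98, 24.02, 26), (99, 24.03, 28), (100, 23.99, 36), (101, 23.92, 34)]
scale z 0.16331824508852427
```

```bash
python3 -m jog '[[0,0,0,0.04],[0,0,0,0.08],[0,0,0,0.08],[0,0,0,0.08],[0,0,0,0.08]]'
python3 - <<'E'
from pt import *
w=cam('wrist'); np.savez('w6',**w); s=cam('scene'); np.savez('s6',**s)
print('tip',cen(w,[87,88,89,90,91],.052,19,29),'mark',cen(w,[97,98,99,100,101],.050,21,29)); scale(w)
o=bot.get_obs(); q=o['tool_rot']; print(2*np.arctan2(q[2],q[1]))
E
```

```text
t: 7.63
eef_pos: [0.5625, 0.2089, 0.0648]
tool_rot: [0.0, 0.965, 0.26, 0.002]
contact_force: [6.6, -0.9, -2.8]
gripper_width: 0.102
grasp_force: 42.4
tip [(87, 24.18, 174), (88, 24.2, 177), (89, 24.2, 173), (90, 24.15, 162), (91, 24.17, 126)] mark [(97, 24.02, 109), (98, 24.09, 115), (99, 24.08, 115), (100, 24.09, 116), (101, 24.08, 122)]
 80 .  ..  .....                            .+##############+.                                              
 81 ...++++++++++++++++++++++++++++++++++++++################++++++++++++++++.......                        
 82 ..+########################################################################+++++                        
 83 ...++++++++++++++++++++++++++++++++++++++################+++++++++++++++++.. ..                         
 84 .                                        .+############+.                                               
 85 .                                            ..+##+.                                                    
 86 .                                             .+##+                                                  
[... 1175 characters left out ...]
                           
 98                                                .+.                                                      
 99                                                .+.                                                      
100                                                .+.                                                      
101                                                .+.                                                      
102                                                .+.                                                      
103                                                                                                         
0.5268792374505241
```

The tip now matches the mark within 0.1 mm. I relax, release, lift and check again.

```bash
python3 -m jog '[[0.15,0.1,0,0],[0.26,0.15,0,0],[0.26,0.15,0,0]]' && python3 -m jog '[[0,0,0,0],[0,0,0,0],[0,0,0,0],[0,0,0,0],[0,0,0,0],[0,0,-1,0],[0,0,-2,0],[0,0,-4,0],[0,0,-8,0],[0,0,-12,0],[0,0,-14,0],[0,0,-14,0],[0,0,-14,0]]' 0
python3 - <<'E'
from pt import *
w=cam('wrist'); np.savez('w7',**w)
print('tip',cen(w,[87,88,89,90,91],.052,19,29),'mark',cen(w,[97,98,99,100,101],.050,21,29),cen(w,[97,98,99,100,101],.052,21,29)); 
X=cloud(w); z=X[...,2]
m=(w['depth']>0)&(z>.07)&(z<.09)&(np.hypot(X[...,0]-.555,X[...,1]-.208)<.03)
vv,uu=np.where(m); P=np.array([onz(w,a,b,.0805)[:2] for a,b in zip(uu,vv)]); print(len(vv),np.median(z[m]),rect(P))
scale(w)
E
```

```text
t: 7.98
eef_pos: [0.5626, 0.2089, 0.0647]
tool_rot: [0.0, 0.965, 0.261, -0.001]
contact_force: [-2.8, -1.7, 5.5]
gripper_width: 0.105
grasp_force: 43.6
t: 9.07
eef_pos: [0.5642, 0.2095, 0.207]
tool_rot: [-0.0, 0.966, 0.26, 0.002]
contact_force: [-0.7, -0.4, -1.8]
gripper_width: 0.498
grasp_force: 0.0
tip [(87, 24.12, 93), (88, 24.18, 100), (89, 24.18, 92), (90, 24.13, 93), (91, 24.13, 84)] mark [(97, 24.02, 54), (98, 24.04, 50), (99, 24.05, 52), (100, 24.05, 55), (101, 24.02, 39)] [(97, 24.01, 47), (98, 24.0, 47), (99, 24.03, 54), (100, 24.02, 48), (101, 23.98, 45)]
439 0.07808810014530815 ((559.9374389648438, 206.95957946777344), (33.85177993774414, 9.044464111328125), 29.87648582458496)
 80                                          .++++++++++++++.                                               
 81 ...+++++++++++..+..................+..+++++++++++++++++++++++++++++..+..++.+....                        
 82 ..+++++++++++.......................+.+++++++++++++++++++++.....................                        
 83 ..........                               ..+++++++++++++.              
[... 1513 characters left out ...]
                                 ......       
 98                                                ...                                         ...++....    
 99                                                ...                                         ...+++....   
100                                                ...                                         ..++......   
101                                                ...                                         ............ 
102                                                ..                                          .............
103 .                                                                                         ...+..........
```

The pointer is aligned within 0.1 mm (y 24.15 against 24.0) and the wing reads 2.52 rad after release. Now I go over the carrier's lug.

```bash
python3 -m jog '[[-4,-2.4,0,0],[-8,-4.7,0,0],[-8.7,-5.1,0,0.1],[-12,0,0,0.2],[-17,9,0,0.4],[-22.4,18.4,0,0.61],[-22.4,18.4,0,0.61],[-22.4,18.4,0,0.61],[-22.4,18.4,0,0.61],[-22.4,18.4,0,0.61],[-22.4,18.4,0,0.61],[-22.4,18.4,0,0.61],[-22.4,18.4,0,0.61],[-22.4,18.4,0,0.61]]' 0
cat > car.py <<'E'
from m import *
def carrier(w,c0,h=.005):
    hsv=cv2.cvtColor(w['pixels'],cv2.COLOR_RGB2HSV); X=cloud(w); d=np.hypot(X[...,0]-c0[0],X[...,1]-c0[1])
    m=((hsv[...,2]>110)&(hsv[...,1]<60)&(d<.085)&(w['depth']>0)).astype(np.uint8)
    k,l,st,_=cv2.connectedComponentsWithStats(cv2.morphologyEx(m,cv2.MORPH_CLOSE,np.ones((3,3)))); i=1+np.argmax(st[1:,4])
    vv,uu=np.where(l==i); print('carrier',st[i],rect(np.array([onz(w,a,b,h)[:2] for a,b in zip(uu,vv)])))
def lug(w,l0,z0,z1,h):
    X=cloud(w); z=X[...,2]; m=(w['depth']>0)&(z>z0)&(z<z1)&(np.hypot(X[...,0]-l0[0],X[...,1]-l0[1])<.025); vv,uu=np.where(m)
    print('lug',len(vv),np.median(z[m]),uu.mean(),vv.mean(),rect(np.array([onz(w,a,b,h)[:2] for a,b in zip(uu,vv)]))); return uu.mean(),vv.mean()
E
python3 - <<'E'
from car import *
w=cam('wrist'); np.savez('w8',**w); o=bot.get_obs(); print(o['eef_pos'],o['tool_rot'],o['q'])
carrier(w,(.51,-.066)); a=lug(w,(.462,-.062),.025,.035,.0295)
w1=dict(np.load('w1.npz')); carrier(w1,(.51,-.066)); b=lug(w1,(.462,-.062),.022,.035,.0295)
print('triangulated',tri(ray(w,*a),ray(w1,*b)))
E
```

```text
t: 10.28
eef_pos: [0.4618, -0.0611, 0.2038]
tool_rot: [-0.0, 0.999, -0.04, -0.001]
contact_force: [-0.4, 0.3, 0.1]
gripper_width: 0.502
grasp_force: 0.0
[ 0.46191648 -0.06110074  0.20391432] [-1.61300074e-04  9.99190624e-01 -4.02229882e-02 -4.26223167e-04] [-0.0537473   0.16402779  0.05731718  2.07042364 -0.01231392  0.90828238
 -1.64087927]
carrier [ 298   92   45  137 5311] ((507.9381408691406, -65.49080657958984), (41.118919372558594, 130.5765838623047), 85.15032958984375)
lug 355 0.028188097677364965 319.4478873239437 216.43098591549295 ((461.192626953125, -61.42216110229492), (12.5745210647583, 24.627975463867188), 85.34454345703125)
carrier [ 312  184   98  103 3574] ((507.837158203125, -65.40636444091797), (41.56641387939453, 130.91830444335938), 85.03388977050781)
lug 331 0.028064723113625067 335.5891238670695 210.0060422960725 ((459.5350036621094, -60.268428802490234), (14.307899475097656, 26.214431762695312), 84.90669250488281)
triangulated (array([ 0.46028432, -0.06108039,  0.02472705]), np.float64(0.00045648948921140226))
```

Both wrist views agree on the carrier: centre (0.508,-0.0655), yaw -4.9°, lug (0.460,-0.061), with lug height about 0.028. I descend and grip.

```bash
python3 -m jog '[[-0.15,0,4,0],[-0.15,0,8,0],[-0.15,0,12,0],[-0.15,0,15,0],[-0.15,0,17,0],[-0.15,0,18.5,0],[-0.15,0,19.3,0],[-0.15,0,19.3,0],[-0.15,0,19.3,0],[-0.15,0,19.3,0]]' 0 && python3 -m jog '[[0,0,0,0],[0,0,0,0],[0,0,0,0],[0,0,0,0],[0,0,0,0],[0,0,0,0]]' 1 60
```

```text
t: 11.17
eef_pos: [0.4614, -0.0622, 0.0122]
tool_rot: [-0.0, 0.999, -0.041, 0.001]
contact_force: [0.4, 0.3, -0.2]
gripper_width: 0.499
grasp_force: 0.0
t: 11.67
eef_pos: [0.4613, -0.0624, 0.0124]
tool_rot: [-0.0, 0.999, -0.041, 0.001]
contact_force: [-1.2, 1.4, 7.0]
gripper_width: 0.147
grasp_force: 59.0
```

Grip is a bit high; I regrip 5 mm deeper.

```bash
python3 -m jog '[[0,0,0,0],[0,0,0,0],[0,0,0,0],[0,0,0.3,0],[0,0,0.5,0],[0,0,0.5,0],[0,0,0.5,0]]' 0.4 && python3 -m jog '[[0,0,0,0],[0,0,0,0],[0,0,0,0],[0,0,0,0],[0,0,0,0],[0,0,0,0]]' 1 70
```

```text
t: 12.25
eef_pos: [0.4603, -0.0625, 0.006]
tool_rot: [0.0, 0.999, -0.042, -0.0]
contact_force: [-0.5, -0.2, 0.3]
gripper_width: 0.298
grasp_force: 0.0
t: 12.75
eef_pos: [0.4606, -0.0625, 0.0064]
tool_rot: [-0.0, 0.999, -0.042, 0.0]
contact_force: [-0.9, -0.0, 2.9]
gripper_width: 0.15
grasp_force: 68.5
```

```bash
python3 -m jog '[[0,0,-2,0],[0,0,-5,0],[0,0,-8,0],[-1,-3,-10,0],[-2,-6,-10,0],[-3,-9.5,-10,0],[-4,-13,-10,0],[-5,-16.5,-10,0],[-6.2,-20,-10,0],[-7.3,-23.5,-10,0],[-8.5,-27,-10,0],[-9.3,-29.5,-10,0.01],[-9.7,-30.8,-10,0.01],[-9.7,-30.8,-10,0.01],[-9.7,-30.8,-10,0.01],[-9.7,-30.8,-10,0.01]]'
python3 - <<'E'
from m import *
w=cam('wrist'); np.savez('w9',**w); save(w,'w9'); o=bot.get_obs(); print(o['eef_pos'],o['tool_rot'],o['q'])
c=cam('scene'); np.savez('s9',**c)
E
```

```text
t: 14.08
eef_pos: [0.3895, 0.2511, 0.106]
tool_rot: [0.001, 0.999, -0.047, -0.0]
contact_force: [0.3, 0.2, -0.6]
gripper_width: 0.15
grasp_force: 68.4
[0.3896769  0.25086191 0.10605299] [ 5.60377893e-04  9.98868782e-01 -4.75480127e-02 -1.67961421e-04] [-0.64550779  0.31223089 -0.07196926  2.15546235  0.03623741  0.67599363
 -2.40823265]
```

View pics/w9.png

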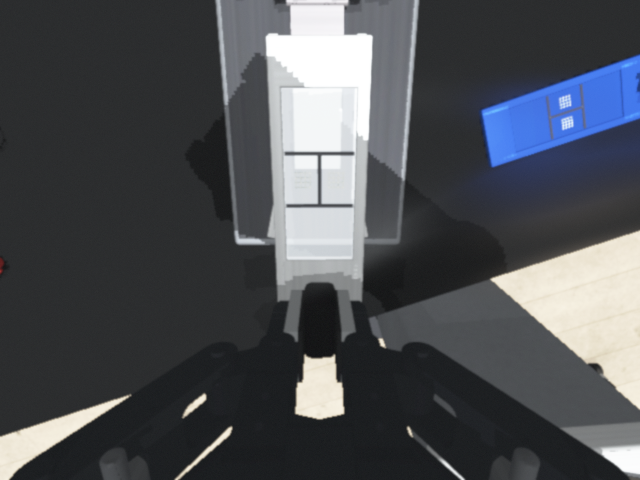

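The last picture shows the carrier gripped by its lug at (320,320), with its front corners at (268,36) and (372,36). The leaf is ahead at (317,15), and the stage's near corners are at (236,243) and (399,241). I compute the alignment from these.

Run:
```python
from m import *
w=dict(np.load('w9.npz')); X=cloud(w); g=cv2.cvtColor(w['pixels'],cv2.COLOR_RGB2GRAY)
print('front z depth',X[45:60,275:365,2].mean(), 'rear', X[270:280,290:350,2].mean())
hc=float(np.median(X[60:80,275:365,2]))
P=[]
for (u,v) in [(267.5,36),(372.5,36),(277.5,290),(362.5,290)]: P.append(onz(w,u,v,.1045)[:2]); 
P=np.array(P); print('carrier corners',P.round(4).tolist()); d=(P[0]+P[1]-P[2]-P[3]); print('carrier yaw',np.arctan2(d[1],d[0]),'front mid',(P[0]+P[1])/2)
print('depth at stage edge',X[238,300:340,2].mean(), [X[v,[240,392],2].round(4).tolist() for v in (60,120,180,230)])
# stage rim edges: outermost transition z>.008
m=(w['depth']>0)&(X[...,2]>.010)&(X[...,2]<.03)
L,Rr=[],[]
for v in range(5,236,5):
    uu=np.where(m[v])[0]; uu=uu[(uu>200)&(uu<430)]
    L.append(onz(w,uu.min()-.5,v,.018)[:2]); Rr.append(onz(w,uu.max()+.5,v,.018)[:2])
L,Rr=np.array(L),np.array(Rr); fl=np.polyfit(L[:,0],L[:,1],1); fr=np.polyfit(Rr[:,0],Rr[:,1],1)
print('edges',fl,fr,'width',np.polyval(fl,.45)-np.polyval(fr,.45)); mid=(fl+fr)/2; print('mid slope',mid[0],'y at .389,.45,.5',np.polyval(mid,[.389,.45,.5]))
vv=np.where(m[:,320])[0]; print('near edge x',[onz(w,u,np.where(m[:,u])[0].max()+.5,.018)[0].round(4) for u in (250,265,375,390)])
# leaf sides
for v in (8,14,20,26): print(v,g[v,280:355:3].tolist())
```

```text
front z depth 0.10379445963786166 rear 0.1040455621781653
carrier corners [[0.5029, 0.2595], [0.4992, 0.2208], [0.3994, 0.2697], [0.3956, 0.2302]]
carrier yaw -0.09407429953838631 front mid [0.50105593 0.24017662]
depth at stage edge 0.10289544064041596 [[0.0175, 0.0197], [0.0184, 0.0198], [0.0197, 0.0195], [0.0186, 0.0195]]
edges [-0.09501348  0.34812682] [-0.09517633  0.23021855] width 0.11798155278033073
mid slope -0.09509490463183257 y at .389,.45,.5 [0.25218077 0.24637998 0.24162523]
near edge x [np.float64(0.3951), np.float64(0.3941), np.float64(0.3851), np.float64(0.3856)]
8 [96, 98, 99, 123, 243, 243, 243, 243, 243, 243, 243, 243, 244, 244, 245, 244, 245, 244, 245, 245, 245, 223, 77, 98, 96]
14 [113, 114, 116, 126, 242, 242, 241, 242, 242, 242, 243, 243, 243, 243, 243, 243, 243, 243, 243, 244, 244, 223, 118, 113, 111]
20 [113, 115, 115, 121, 239, 240, 240, 240, 240, 240, 240, 240, 240, 240, 240, 240, 240, 241, 241, 241, 241, 220, 118, 112, 110]
26 [113, 114, 115, 132, 243, 243, 243, 244, 243, 243, 244, 244, 244, 244, 244, 245, 245, 245, 245, 246, 246, 223, 118, 115, 111]
```

```bash
python3 -m jog '[[-0.2,-0.13,2,0],[-0.2,-0.13,4,0],[-0.2,-0.13,6,0],[-0.2,-0.13,7,0],[-0.2,-0.13,7.4,0],[-0.2,-0.13,7.6,0],[-0.2,-0.13,7.6,0],[-0.2,-0.13,7.6,0]]' && python3 -m jog '[[0,0,0.1,0],[0,0,0.2,0],[0,0,0.3,0],[0,0,0.4,0],[0,0,0.5,0],[0,0,0.5,0],[0,0,0.5,0]]'
python3 - <<'E'
from m import *
w=cam('wrist'); np.savez('w10',**w); o=bot.get_obs(); print(o['eef_pos'],o['contact_force'],o['torque'])
E
```

```text
t: 14.85
eef_pos: [0.3882, 0.2542, 0.031]
tool_rot: [-0.0, 0.999, -0.047, 0.001]
contact_force: [-0.1, 0.0, -0.8]
gripper_width: 0.145
grasp_force: 68.4
t: 15.43
eef_pos: [0.3877, 0.2541, 0.0263]
tool_rot: [-0.0, 0.999, -0.047, 0.0]
contact_force: [-4.2, -2.4, 14.4]
gripper_width: 0.15
grasp_force: 70.8
[0.38771891 0.25408278 0.02628676] [-3.14422518 -2.50453639 15.41884634] [-0.47590683  0.61258313 -0.00289979]
```

Contact at the bed height (0.0263). I check the lie in the channel, ease the press and slide.

```bash
python3 - <<'E'
from m import *
w=dict(np.load('w10.npz')); X=cloud(w); d=(w['depth']>0)
yaw=-.0947; O=np.array([.4746,.2440]); c,s=np.cos(yaw),np.sin(yaw)
x=(X[...,0]-O[0])*c+(X[...,1]-O[1])*s; y=-(X[...,0]-O[0])*s+(X[...,1]-O[1])*c; z=X[...,2]
for a in (-60,-40,-20,0,10,18,28,31,36,45): 
    r=[]
    for b in (-32,-28,-25,-21.5,-18,-10,0,10,18,21.5,25,28,32):
        m=d&(abs(x*1e3-a)<1.5)&(abs(y*1e3-b)<1); r.append(round(float(np.median(z[m])*1e3),1) if m.any() else None)
    print(a,r)
E
python3 -m jog '[[0.1,0,-0.07,0],[0.3,0,-0.07,0],[0.5,0,-0.07,0],[0.7,0,-0.07,0],[0.8,0,-0.07,0],[0.8,0,-0.07,0]]'
```

```text
-60 [19.0, 22.2, 19.6, 19.1, 23.9, 23.3, 23.4, 22.8, 23.8, 24.0, 19.2, 22.0, 19.5]
-40 [18.9, 21.7, 22.2, 18.8, 24.1, 23.6, 23.5, 23.5, 24.1, 23.6, 21.9, 22.0, 19.0]
-20 [19.1, 22.2, 21.9, 18.9, 23.8, 23.1, 23.2, 23.5, 23.8, 23.8, 21.9, 21.9, 19.1]
0 [18.9, 22.0, 21.9, 18.7, 23.9, 23.3, 23.2, 23.5, 24.0, 23.7, 22.0, 21.8, 18.8]
10 [18.9, 21.8, 22.0, 18.7, 23.9, 24.2, 24.1, 24.4, 24.2, 24.2, 22.1, 21.7, 18.7]
18 [19.0, 21.9, 21.9, 18.9, 23.7, 24.3, 24.1, 24.0, 24.2, 23.9, 21.9, 21.8, 19.1]
28 [19.0, 21.8, 21.9, 18.9, 19.0, 19.1, 19.0, 19.0, 18.9, 18.7, 21.9, 21.9, 18.7]
31 [18.8, 22.0, 22.2, 19.1, 18.9, 19.6, 19.5, 19.7, 18.8, 18.7, 22.3, 21.9, 19.1]
36 [18.9, 22.0, 21.9, 19.1, 19.0, 18.8, 19.2, 18.9, 19.1, 18.8, 22.0, 21.8, 18.7]
45 [None, None, None, None, None, None, None, None, None, None, None, None, None]
t: 15.98
eef_pos: [0.3931, 0.2537, 0.0264]
tool_rot: [0.0, 0.999, -0.046, -0.002]
contact_force: [-10.8, 0.2, 15.5]
gripper_width: 0.151
grasp_force: 70.9
```

```bash
python3 -m jog '[[0.1,0.1,-0.1,0],[0.3,0.1,-0.1,0],[0.5,0.1,-0.1,0],[0.7,0.1,-0.1,0],[0.9,0.1,-0.1,0],[1.0,0.1,-0.1,0],[1.0,0.1,-0.1,0]]'
python3 - <<'E'
from h import *
w=cam('wrist'); np.savez('w11',**w); o=bot.get_obs(); print(o['eef_pos'],o['contact_force'],o['torque'])
E
```

```text
t: 16.57
eef_pos: [0.4059, 0.2512, 0.0269]
tool_rot: [0.0, 0.999, -0.047, 0.0]
contact_force: [0.0, 0.9, -0.3]
gripper_width: 0.147
grasp_force: 68.4
[0.40563357 0.25114712 0.02688005] [ 0.22195432  0.4400931  -1.67534072] [ 0.02373381  0.04984676 -0.0010073 ]
```

```bash
python3 -m jog '[[0,0,0.05,0],[0.2,0,0.07,0],[0.4,0,0.07,0],[0.6,0,0.07,0],[0.8,0,0.07,0],[1.0,0,0.07,0],[1.2,0,0.07,0],[1.2,0,0.07,0]]'
python3 - <<'E'
from m import *
for n in ('w11',None):
    w=dict(np.load(n+'.npz')) if n else cam('wrist')
    if not n: np.savez('w12',**w)
    X=cloud(w); d=(w['depth']>0); yaw=-.0947; O=np.array([.4746,.2440]); c,s=np.cos(yaw),np.sin(yaw)
    x=(X[...,0]-O[0])*c+(X[...,1]-O[1])*s; y=-(X[...,0]-O[0])*s+(X[...,1]-O[1])*c; z=X[...,2]
    for b in (0,18):
        print(n,b,[(a,round(float(np.median(z[m])*1e3),1)) for a in range(-10,66,4) if (m:=d&(abs(x*1e3-a)<1)&(abs(y*1e3-b)<1)).any()])
E
```

```text
t: 17.28
eef_pos: [0.4178, 0.2503, 0.0264]
tool_rot: [-0.0, 0.999, -0.047, 0.0]
contact_force: [-2.5, 0.9, 4.0]
gripper_width: 0.148
grasp_force: 69.1
w11 0 [(-10, 24.0), (-6, 23.8), (-2, 24.0), (2, 23.8), (6, 23.6), (10, 23.6), (14, 23.5), (18, 23.9), (22, 23.6), (26, 23.9), (30, 24.2), (34, 30.0), (38, 27.7), (42, 27.4), (46, 27.5), (50, 27.4), (54, 27.4)]
w11 18 [(-10, 24.4), (-6, 24.4), (-2, 24.4), (2, 24.5), (6, 24.7), (10, 24.4), (14, 24.4), (18, 24.5), (22, 24.3), (26, 24.4), (30, 24.5), (34, 24.4), (38, 24.9), (42, 24.4), (46, 19.1), (50, 19.0), (54, 18.8)]
None 0 [(-10, 23.4), (-6, 23.2), (-2, 23.6), (2, 23.4), (6, 23.1), (10, 23.2), (14, 23.0), (18, 23.0), (22, 23.3), (26, 23.3), (30, 22.9), (34, 30.1), (38, 27.9), (42, 27.6), (46, 27.7), (50, 27.9), (54, 27.5), (58, 27.5), (62, 30.4)]
None 18 [(-10, 24.0), (-6, 24.2), (-2, 24.1), (2, 24.0), (6, 24.1), (10, 23.7), (14, 23.8), (18, 23.8), (22, 23.8), (26, 24.3), (30, 24.0), (34, 23.6), (38, 24.2), (42, 23.9), (46, 23.9), (50, 24.0), (54, 24.1), (58, 18.8), (62, 31.7)]
```

The leaf lies flat at its 6.5 mm gap and the front edge is at about x = 56. Now I push home gently.

```bash
python3 -m jog '[[0.15,0,0,0],[0.3,0,0,0],[0.4,0,0,0],[0.5,0,0,0],[0.6,0,0,0],[0.7,0,0,0],[0.7,0,0,0],[0.7,0,0,0]]'
```

```text
t: 18.0
eef_pos: [0.4214, 0.2498, 0.0264]
tool_rot: [0.001, 0.999, -0.046, -0.002]
contact_force: [-12.6, 1.6, 13.6]
gripper_width: 0.15
grasp_force: 70.5
```

```bash
python3 -m jog '[[0.1,0,-0.04,0],[0.2,0,-0.08,0],[0.3,0,-0.08,0],[0.4,0,-0.08,0],[0.4,0,-0.08,0],[0.4,0,-0.08,0]]'
python3 - <<'E'
from m import *
w=cam('wrist'); np.savez('w13',**w); o=bot.get_obs(); print(o['eef_pos'],o['contact_force'],o['torque'])
X=cloud(w); d=(w['depth']>0); yaw=-.0947; O=np.array([.4746,.2440]); c,s=np.cos(yaw),np.sin(yaw)
x=(X[...,0]-O[0])*c+(X[...,1]-O[1])*s; y=-(X[...,0]-O[0])*s+(X[...,1]-O[1])*c; z=X[...,2]
for b in (-18.5,-17,0,17,18.5):
    print(b,[(a,round(float(np.median(z[m])*1e3),1)) for a in range(26,68,2) if (m:=d&(abs(x*1e3-a)<.7)&(abs(y*1e3-b)<1)).any()])
E
```

```text
t: 18.5
eef_pos: [0.4218, 0.2495, 0.0264]
tool_rot: [0.002, 0.999, -0.045, -0.005]
contact_force: [-20.9, 3.2, 14.9]
gripper_width: 0.146
grasp_force: 70.8
[0.42175605 0.24944531 0.02638358] [-21.06537414   2.48270863  14.75019976] [ 0.7651678   3.86916635 -0.0841421 ]
-18.5 [(26, 24.1), (28, 23.6), (30, 23.9), (32, 23.9), (34, 23.7), (36, 23.9), (38, 23.5), (40, 23.7), (42, 23.9), (44, 24.0), (46, 24.2), (48, 24.1), (50, 24.2), (52, 23.7), (54, 23.9), (56, 23.6), (58, 24.2), (60, 23.7), (62, 31.6), (64, 39.8), (66, 37.4)]
-17 [(26, 23.9), (28, 24.0), (30, 24.0), (32, 23.9), (34, 23.8), (36, 23.5), (38, 24.3), (40, 23.9), (42, 24.0), (44, 24.4), (46, 24.4), (48, 24.1), (50, 24.0), (52, 23.9), (54, 24.4), (56, 24.0), (58, 24.1), (60, 27.1), (62, 31.3), (64, 36.3), (66, 36.6)]
0 [(26, 23.3), (28, 23.3), (30, 23.2), (32, 25.9), (34, 30.1), (36, 29.0), (38, 27.8), (40, 27.3), (42, 27.4), (44, 27.4), (46, 27.7), (48, 27.4), (50, 27.5), (52, 27.3), (54, 27.5), (56, 27.3), (58, 27.5), (60, 27.7), (62, 30.5), (64, 34.8), (66, 34.7)]
17 [(26, 23.9), (28, 24.0), (30, 24.0), (32, 23.8), (34, 24.0), (36, 23.9), (38, 24.0), (40, 23.9), (42, 24.0), (44, 23.6), (46, 24.4), (48, 24.2), (50, 24.3), (52, 23.7), (54, 23.9), (56, 24.0), (58, 24.1), (60, 27.3), (62, 30.5), (64, 36.3), (66, 36.5)]
18.5 [(26, 24.1), (28, 23.9), (30, 24.6), (32, 23.8), (34, 23.9), (36, 24.0), (38, 23.9), (40, 23.8), (42, 23.8), (44, 23.7), (46, 24.1), (48, 24.2), (50, 23.8), (52, 23.7), (54, 24.1), (56, 24.1), (58, 24.1), (60, 19.0), (62, 32.2), (64, 37.8), (66, 37.0)]
```

It is home: 21 N moved it only 0.4 mm. I relax the forward push and set the downward press.

```bash
python3 -m jog '[[-0.2,0,0.05,0],[-0.4,0,0.1,0],[-0.5,0,0.12,0],[-0.5,0,0.12,0],[-0.5,0,0.12,0],[-0.5,0,0.12,0]]'
```

```text
t: 19.05
eef_pos: [0.4218, 0.2495, 0.0264]
tool_rot: [0.001, 0.999, -0.046, -0.001]
contact_force: [-8.4, -1.1, 15.4]
gripper_width: 0.15
grasp_force: 70.8
```

```bash
python3 -m jog '[[0,0,0,0],[0,0,0,0],[0,0,0,0],[0,0,0,0],[0,0,0,0],[0,0,0,0]]'
python3 - <<'E'
from m import *
w=cam('wrist'); X=cloud(w); d=(w['depth']>0); yaw=-.0947; O=np.array([.4746,.2440]); c,s=np.cos(yaw),np.sin(yaw)
x=(X[...,0]-O[0])*c+(X[...,1]-O[1])*s; y=-(X[...,0]-O[0])*s+(X[...,1]-O[1])*c; z=X[...,2]
for b in (-17,0,17): print(b,[(a,round(float(np.median(z[m])*1e3),1)) for a in range(-20,66,6) if (m:=d&(abs(x*1e3-a)<.7)&(abs(y*1e3-b)<1)).any()])
print(bot.get_obs()['contact_force']); print(bot.hand_in())
E
```

```text
t: 19.55
eef_pos: [0.4218, 0.2495, 0.0264]
tool_rot: [0.001, 0.999, -0.046, -0.001]
contact_force: [-9.3, -0.4, 15.2]
gripper_width: 0.149
grasp_force: 70.8
-17 [(-20, 23.8), (-14, 23.7), (-8, 24.3), (-2, 23.9), (4, 23.9), (10, 24.1), (16, 24.0), (22, 24.0), (28, 24.1), (34, 24.0), (40, 24.3), (46, 23.9), (52, 23.9), (58, 23.8), (64, 36.4)]
0 [(-20, 23.4), (-14, 23.2), (-8, 23.1), (-2, 23.2), (4, 23.5), (10, 23.3), (16, 23.7), (22, 23.4), (28, 23.2), (34, 30.0), (40, 27.3), (46, 27.5), (52, 27.5), (58, 27.4), (64, 34.7)]
17 [(-20, 24.1), (-14, 23.5), (-8, 24.5), (-2, 24.1), (4, 24.1), (10, 24.3), (16, 24.1), (22, 23.7), (28, 24.1), (34, 23.7), (40, 23.8), (46, 24.2), (52, 24.2), (58, 24.0), (64, 35.6)]
[-8.31106377 -1.36453146 15.29124848]
the job is handed in; nothing more can be done
None
```

The job is handed in at 19.6 s: the pointer was level with the load mark to about 0.1 mm when I let go of the knob, and the carrier is home against the stop pins under the unlifted leaf, with the lug still gripped and the carrier pressed flat at about 15 N.

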